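# Fold the ratcheting tablet rest flat

### The arm

A 6-joint arm with a two-finger parallel gripper is mounted at the origin on the work surface. World frame = base frame: x ahead of the robot, y to its left, z up, the work surface at z = 0. Lengths are in mm, angles in rad, forces in N, time in s.
With the tool pointing down it reaches from about 350 to 875 mm from the base axis. Payload 4.2 kg.
Tool frame: the origin (TCP) lies at the very end of the fingers, on their centre line; the grasp point (between the pads) lies 19 mm behind it; z points along the fingers, y is the direction in which the jaws open and shut (so a half turn about z gives the same grasp; the last joint's range is limited). The gripper opens to 85 mm and grips with 20 to 120 N. Pads are 22 mm wide; open, the fingers measure 114 mm over their backs; the gripper's body (76 mm by 85 mm) begins 54 mm behind the grasp point. The pads swing forward as they close: fully open they stand 13 mm farther back than shut.
Start: joints at [1.486, 0.385, 0.008, 0, -1.194, -0.259], TCP at [210.634, 588.415, 231.312] pointing down, gripper open.
Joint ranges: [-3.14, 3.14], [-1.21, 2.06], [-1.07, 1.41], [-3.16, 2.05], [-2.99, -0.16], [-3.1, 3.1]. Speed limits (rad/s): [2.79, 2.79, 3.14, 3.14, 3.14, 3.14].

### API

Orientations are given as a unit quaternion [x, y, z, w].
In Python, from bench import arm gives the robot as it stands.
- The arm moves only by the tool apply_moves, never from a script. Its argument "plan" is one flat list of numbers, 5 for each row, row after row: the gripper's target within -1 to 1 (shut at 1, half-way at 0, fully open at -1), then the shift along the world's x, y, z in m, then the turn about the world's z in degrees. A call has 1 to 8 rows; each row is the pose to reach, as a shift and turn from the pose commanded when the call began; what a row does not reach only later rows make up. A row lasts 1/12 s, in which the tool goes at most 41.7 mm and 7.16 degrees, less where a joint would pass 70% of its speed; a pose out of reach is approached as far as the arm can. A call with a gripper value outside its range is refused whole. The fingers move at their own pace and stop on an object; the grip force is fixed at half the most. Time passes only in rows, so rows that repeat a pose let the fingers close. It gives the time, the measured TCP pose, the force and the opening at its end, in the units of the state.
- arm.read_state(): the state, without advancing time (a new reading comes with each control period).
- arm.get_image(name): name is "side" or "top"; returns a dict with "color" (420x560x3 uint8, red, green, blue), "range_z" (420x560 float32, mm along the optical axis (not along the pixel's ray), 0 where there is no reading), "camera_matrix" (3x3 intrinsics, pixels), "camera_from_world" (4x4, takes a point from world to camera coordinates). Camera axes: x right, y down, z forward; pixel columns grow to the right and rows downward; lengths in mm; the calibration is good to about 2 mm. A picture is of the moment at which its call begins.
- arm.job_done(): hands the job in, once; it reports no verdict.
The state is a dict: "clock": time; "joints": joint angles; "joint_vel": joint speeds; "joint_efforts": joint torques, N m; "position": TCP position; "ee_rot": TCP orientation; "contact_force": force on the tool from outside, world axes, zero at the start; "wrist_torque": the same for the moment, N m; "gripper_width": finger opening in mm.
Only numpy, scipy, OpenCV 4.12 (cv2) and the standard library are available. Lean on these libraries where they do the work, as an engineer would, in place of code of your own. Each camera call takes 0.05 s, during which the arm holds its last target.

### The job

Fold the tilting oak tablet rest on the TV stand flat. Its toothed quadrant hangs on a hooked pawl under the top tray, so first ease the raised rest up a little until the hook is free, then flip the pawl's lever over, away from the robot, until it stays over by itself, and then press the rest down gently until it lies fully flat. Do not force the pawl or slam the rest, do not knock the oak trays, and leave the remote, paperweight, earbud case and dish where they are.

Things in the scene. Friction and masses are not known exactly. Their poses are not given: they have to be found in the camera images.
- stand: Fixed oak base plate of the tablet rest, 200 x 210 x 12 mm, with a small ear on its left (+y). Origin: centre of its underside, on the TV stand top; x points from the hinge side to the far side (roughly away from the robot), y left, z up. May be turned about the vertical. Carries the rest and the pawl; more than 60 N on any of them is forcing.
- rest_hinge (a point): Middle of the rest's hinge line, 75 mm to -x (robot's side) and 18 mm to -y of the stand's origin and 24 mm above the TV stand top. The hinge runs along the stand's y; the rest's upper face passes through it, so flat that face is 24 mm above the TV stand top.
- rest (a joint): Rest angle, rad: 0 = flat, grows as the far edge rises towards the robot, 1.25 = stop. Starts near 0.97. Stiff hinge, stays where left; about 2 to 8 N at the edge moves it. The hooked pawl in its toothed quadrant blocks lowering below 0.96, never raising. Below 1.04 a tooth's lip overlaps the pawl's nose and it cannot be flipped; from 1.06 it is free.
- rest_edge (a point): Middle of the rest's free edge, on its upper face: pale oak panel 150 mm from hinge to edge, 165 mm wide (82 mm each side of here), 10 mm thick, a small ledge at the hinge. Raised, the face looks at the robot and this edge is highest, with free space behind it (away from the robot). x points along the panel away from the hinge, z out of the face.
- pawl (a joint): Pawl angle, rad: 0 = engaged, lever leaning 20 degrees from vertical to the stand's -x (robot's side); grows as the lever is pushed over its top to +x; 1.55 = stop, lying over. Only its weight moves it: let go below about 0.3 it drops back to 0, beyond about 0.5 it falls over and stays. With the nose free about 1 N at the knob moves it.
- pawl_knob (a point): Centre of the lever's knob: dark steel cylinder 14 mm thick, 36 mm long along the stand's y, on a 55 mm lever 135 mm to +y of the stand's origin. The lever's steel bracket stands 98 to 106 mm to +y, 101 mm high. The top tray overhangs it: push it over with the tool tilted 30 to 45 degrees from vertical, fingers pointing down and away from the robot.
- pawl_axis (a point): Point on the pawl's turning axis in the lever's plane: 16 mm to -x and 135 mm to +y of the stand's origin, 92 mm above the TV stand top. The axis runs along the stand's y.
- trays: Fixed tower of three pale oak trays, each 100 (x) x 230 (y) x 35 mm, on 10 mm posts. Origin: on the TV stand top under the middle of the top tray, about 200 mm to +y of the stand, same yaw. Top tray: underside 260, rim 295 mm high, its near edge 50 mm to -x. Lower trays (undersides 0 and 120 mm high) lie 15 to 245 mm to +y. More than 15 N on it is knocking.
- remote_mid (a point): Centre of the grey remote, 45 x 165 x 18 mm, loose in the middle tray. Bystander.
- paperweight_mid (a point): Centre of the glass dome paperweight, 62 mm across, 40 mm high, loose in the top tray. Bystander.
- case_mid (a point): Centre of the black silicone earbud case, 48 x 58 x 27 mm, on the TV stand to the -y side of the rest. Bystander.
- dish_mid (a point): Centre of the white ceramic incense dish, 110 mm across, 18 mm high, on the TV stand between the rest and the robot. Bystander.

How it is judged:
By the outcome, as a careful person would: the job done as asked, in the order asked, and still so for the second after the job is handed in, with the robot touching nothing.
It also fails if it takes over 64 s, if anything falls off the work surface, if the arm or the gripper's body presses on something with over 40 N, if the wrist force passes 120 N, or if a joint passes its speed limit or range.

## Working session

There is one attempt and no reset: what is moved stays moved. The work goes in short steps, Python scripts to look and compute and a tool call to move; the robot and the scene stay as the last step left them, time stands still between calls to the robot, and variables do not carry over. Pictures are saved under pics/ and viewed, and the job is handed in when it is done.

Besides the shell and the picture viewer there is one more tool, called after "Emit:" as name(argument=value, ...) on one line, values as JSON. apply_moves: Moves the arm, as the interface text tells. Its arguments: {"type":"object","properties":{"plan":{"type":"array","items":{"type":"number"}}},"required":["plan"]}

```bash
ls; mkdir -p pics
python3 - <<'E'
from bench import arm
import cv2,numpy as np
print(arm.read_state())
for n in("side","top"):
    d=arm.get_image(n); np.savez(f"{n}0.npz",**d)
    cv2.imwrite(f"pics/{n}0.png",d["color"][:,:,::-1]); print(d["camera_matrix"],d["camera_from_world"])
E
```

```text
pics
{'clock': 0.0, 'joints': array([ 1.48558098e+00,  3.85591830e-01,  6.60074298e-03, -5.25767946e-04,
       -1.19405987e+00, -2.58602262e-01]), 'joint_vel': array([ 6.43834613e-04, -1.01434150e-04,  1.94247538e-04,  5.42879379e-04,
       -6.85818965e-05, -1.59943990e-03]), 'joint_efforts': array([-9.32030853e-04, -3.92293274e+01,  1.88401830e+01,  4.18621972e+00,
       -4.64216253e-03, -1.78407475e-06]), 'position': array([210.45135169, 587.85039315, 230.18654824]), 'ee_rot': array([ 9.85242785e-01, -1.71158770e-01, -1.45812555e-04,  1.14423914e-03]), 'contact_force': array([1.11851952, 0.09885486, 0.1362171 ]), 'wrist_torque': array([ 0.04933964,  0.03045261, -0.0297666 ]), 'gripper_width': 85.70789549843185}
[[394.10608171   0.         278.25588378]
 [  0.         394.10608171 214.65363667]
 [  0.           0.           1.        ]] [[-8.84347044e-01 -4.66484497e-01  1.79588556e-02  5.03288139e+02]
 [-2.59962793e-01  4.60147117e-01 -8.48931079e-01  3.18812916e+02]
 [ 3.87749472e-01 -7.55418324e-01 -5.28198355e-01  7.04181893e+02]
 [ 0.00000000e+00  0.00000000e+00  0.00000000e+00  1.00000000e+00]]
[[497.62989384   0.         281.67503029]
 [  0.         497.62989384 209.02570072]
 [  0.           0.           1.        ]] [[-1.51849810e-03 -9.99878708e-01  1.55004450e-02 -2.86631219e+01]
 [-9.94503839e-01 -1.12758981e-04 -1.04700059e-01  6.23334369e+02]
 [ 1.04689107e-01 -1.55742389e-02 -9.94383042e-01  1.38623073e+03]
 [ 0.00000000e+00  0.00000000e+00  0.00000000e+00  1.00000000e+00]]
```

View pics/side0.png

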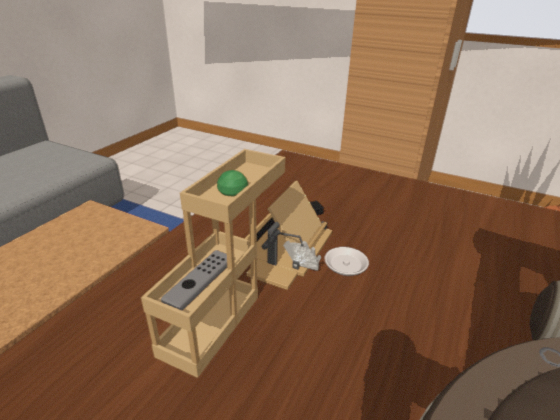

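View pics/top0.png

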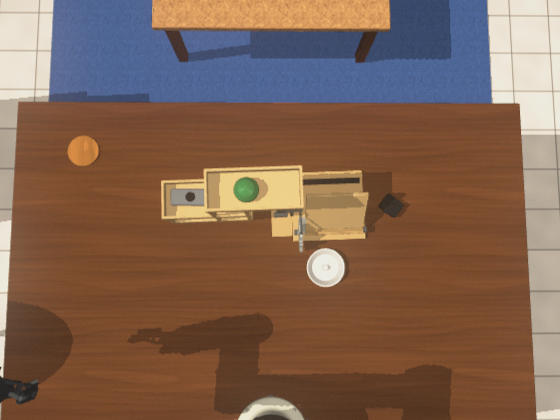

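```bash
cat > h.py <<'E'
import numpy as np,cv2
def load(n): return dict(np.load(n))
def cloud(d):
    K=d["camera_matrix"];T=d["camera_from_world"];z=d["range_z"].astype(float)
    v,u=np.mgrid[:z.shape[0],:z.shape[1]]
    c=np.stack([(u-K[0,2])/K[0,0]*z,(v-K[1,2])/K[1,1]*z,z],-1)
    w=(c-T[:3,3])@T[:3,:3]
    w[z==0]=np.nan
    return w
def crop(d,u0,u1,v0,v1,f,s):
    im=d["color"][v0:v1,u0:u1,::-1]; cv2.imwrite(f,cv2.resize(im,None,fx=s,fy=s,interpolation=cv2.INTER_CUBIC))
def proj(d,P):
    P=np.atleast_2d(P);T=d["camera_from_world"];c=P@T[:3,:3].T+T[:3,3];p=c@d["camera_matrix"].T;return p[:,:2]/p[:,2:]
E
python3 - <<'E'
from h import *
for n,r in(("top",(150,410,150,300)),("side",(140,380,140,370))):
    d=load(n+"0.npz");crop(d,*r,f"pics/{n}0c.png",3 if n=="top" else 2.5)
    np.set_printoptions(suppress=True,precision=0)
    w=cloud(d)
    if n=="top":
        for u,v in((303,167),(303,205),(207,167),(207,210),(302,211),(366,240),(362,172),(326,268),(391,206),(300,228),(300,245),(284,214),(365,195),(306,194),(340,194),(340,230),(245,190),(188,197)): print((u,v),w[v,u])
E
```

```text
(303, 167) [752. -93.  -2.]
(303, 205) [605. -75. 292.]
(207, 167) [751. 190.  -3.]
(207, 210) [593. 148. 297.]
(302, 211) [619. -88.  16.]
(366, 240) [ 536. -274.    4.]
(362, 172) [ 736. -266.    4.]
(326, 268) [ 456. -156.   12.]
(391, 206) [ 633. -343.   28.]
(300, 228) [564. -77. 102.]
(300, 245) [519. -79.  76.]
(284, 214) [598. -33. 149.]
(365, 195) [ 649. -248.  144.]
(306, 194) [ 670. -100.    9.]
(340, 194) [ 652. -182.  143.]
(340, 230) [ 563. -195.   35.]
(245, 190) [638.  60. 307.]
(188, 197) [643. 218. 148.]
```

View pics/top0c.png

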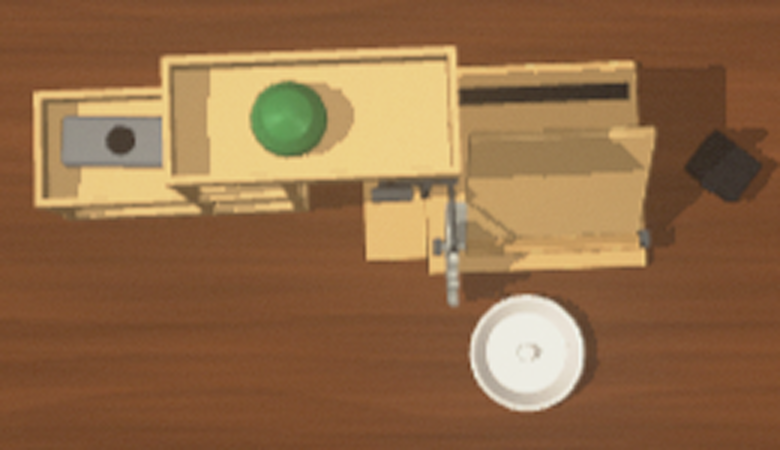

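View pics/side0c.png

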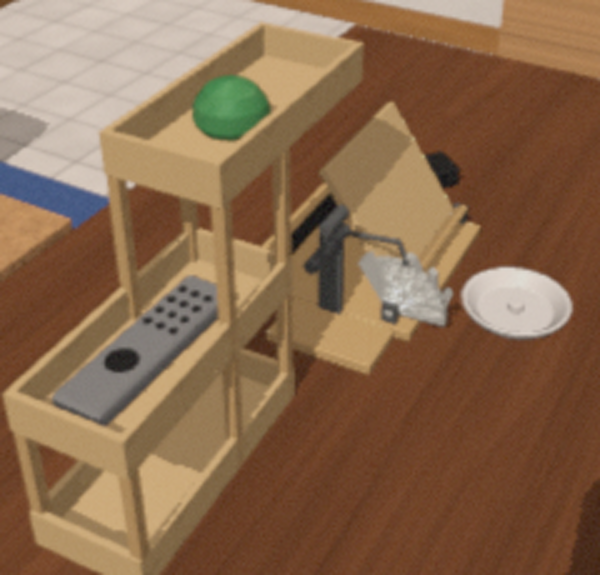

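```bash
cat >> h.py <<'E'
def ray(d,u,v,z):
    K=d["camera_matrix"];T=d["camera_from_world"];R=T[:3,:3];c=-R.T@T[:3,3]
    r=R.T@np.array([(u-K[0,2])/K[0,0],(v-K[1,2])/K[1,1],1]);return c+r*(z-c[2])/r[2]
E
python3 - <<'E'
from h import *
np.set_printoptions(suppress=True,precision=1)
d=load("top0.npz")
for z,L in((295,((162,57),(457,47),(459,178),(166,186))),(12,((633,62),(647,265),(430,272))),(144,((374,194),(412,194)))):
    for x,y in L: print(z,(x,y),ray(d,150+x/3-.33,150+y/3-.33,z))
# dark-ish rim points via cloud
w=cloud(d); m=(np.abs(w[...,2]-295)<6); p=w[m]; p=p[(p[:,0]>500)&(p[:,0]<760)&(abs(p[:,1])<250)]
print(cv2.minAreaRect(p[:,:2].astype(np.float32)),len(p))
m=(np.abs(w[...,2]-12)<4)&(w[...,0]>500)&(w[...,0]<760)&(w[...,1]<-85)&(w[...,1]>-300);p=w[m]
print(p.min(0),p.max(0),len(p))
m=(w[...,2]>60)&(w[...,2]<160)&(w[...,1]>-60)&(w[...,1]<0)&(w[...,0]<640);print(w[m])
# rest face plane
m=np.zeros(w.shape[:2],bool); m[196:222,312:358]=1
p=w[m];p=p[~np.isnan(p[:,0])];c=np.median(p,0);q=p-c
print(p[::60])
E
```

```text
295 (162, 57) [690.5 157.1 295. ]
295 (457, 47) [698.8 -72.8 295. ]
295 (459, 178) [595.8 -73.8 295. ]
295 (166, 186) [589.5 152.6 295. ]
12 (633, 62) [ 739.4 -260.7   12. ]
12 (647, 265) [ 541.5 -270.6   12. ]
12 (430, 272) [535.  -61.9  12. ]
144 (374, 194) [597.6  -8.1 144. ]
144 (412, 194) [597.6 -41.3 144. ]
((644.4060668945312, 41.827613830566406), (101.36509704589844, 230.35865783691406), 2.0243077278137207) 1047
[ 501.3 -292.1    8.1] [755.8 -85.3  16. ] 1205
[[613.7 -42.5  98.9]
 [613.7 -45.3  98.8]
 [612.9 -47.7 106.6]
 [613.8 -50.7  97.7]
 [613.8 -53.5  97.7]
 [613.3 -56.  102.7]
 [613.6 -58.8 100.1]
 [611.3 -12.7  95.5]
 [611.  -15.4  98.5]
 [611.3 -18.1  96. ]
 [608.9 -20.6 119.6]
 [608.7 -23.2 121.8]
 [611.4 -26.3  95.1]
 [611.7 -29.1  92.2]
 [610.4 -31.6 104.7]
 [611.2 -34.4  96.2]
 [610.7 -37.  101.9]
 [610.8 -39.8 100.2]
 [611.3 -42.6  95.2]
 [610.9 -45.2  99.2]
 [610.8 -47.9 101. ]
 [611.1 -50.7  97.8]
 [611.  -53.4  99. ]
 [610.5 -56.  103.5]
 [610.7 -58.8 101.3]
 [608.6 -12.7  95.5]
 [608.7 -15.4  94.3]
 [608.7 -18.1  94.7]
 [605.5 -20.5 126.5]
 [605.  -23.1 131.8
[... 2303 characters left out ...]
3 149.1]
 [ 85.8 -29.9 145.7]
 [ 87.5 -19.7 159.3]
 [ 86.8 -24.7 156.8]
 [ 87.2 -27.2 158.4]
 [ 86.4 -29.7 155.8]
 [ 85.8 -32.2 153.7]
 [ 85.5 -34.7 152.7]
 [ 84.1 -32.2 156.1]
 [ 83.6 -37.2 154.7]
 [ 81.2 -39.9 146.6]]
[[ 645.4 -106.9  150. ]
 [ 643.4 -144.2  145. ]
 [ 641.4 -181.9  140. ]
 [ 639.5 -219.9  134. ]
 [ 634.4 -134.8  132. ]
 [ 632.4 -172.8  126.3]
 [ 630.  -210.7  123.7]
 [ 624.8 -125.   121.6]
 [ 622.8 -163.3  115.4]
 [ 620.2 -201.1  115. ]
 [ 615.4 -115.3  108.6]
 [ 613.3 -156.4  103.4]
 [ 611.5 -195.8   93.6]
 [ 608.7 -233.9   94.8]
 [ 603.8 -147.    88.3]
 [ 601.5 -186.    83.6]
 [ 599.4 -225.8   75.7]
 [ 593.6 -136.8   79.2]
 [ 591.9 -177.    66.3]
 [ 589.6 -216.9   60. ]]
```

Emit:
apply_moves(plan=[-1, 0.03, -0.04, 0.02, -7, -1, 0.06, -0.08, 0.04, -14, -1, 0.09, -0.12, 0.06, -21, -1, 0.11, -0.155, 0.08, -28, -1, 0.13, -0.19, 0.1, -35, -1, 0.15, -0.225, 0.12, -42, -1, 0.17, -0.26, 0.14, -49, -1, 0.19, -0.295, 0.15, -56])

```text
clock: 0.77
position: [378.3, 331.5, 365.3]
ee_rot: [0.788, -0.616, 0.0, -0.0]
contact_force: [1.3, -0.1, -0.5]
gripper_width: 85.4
```

Emit:
apply_moves(plan=[-1, 0, -0.04, 0, -4, -1, 0.0, -0.08, 0.0, -8, -1, 0.0, -0.12, 0.0, -12.3, -1, 0, -0.155, 0, -12.3, -1, 0, -0.19, 0, -12.3, -1, 0, -0.19, 0, -12.3])

```text
clock: 1.27
position: [376.6, 138.6, 364.6]
ee_rot: [0.718, -0.696, 0.0, -0.0]
contact_force: [-0.1, -0.1, -0.3]
gripper_width: 85.2
```

Run:
```python
from bench import arm
from h import *
s=arm.read_state();print({k:s[k] for k in("clock","joints","position","ee_rot","contact_force")})
for n in("side","top"):
    d=arm.get_image(n); np.savez(f"{n}1.npz",**d)
    cv2.imwrite(f"pics/{n}1.png",d["color"][:,:,::-1])
```

```text
{'clock': 1.2667, 'joints': array([ 7.62492929e-01, -8.73834264e-02, -2.32758590e-01,  2.92776960e-04,
       -1.42523284e+00, -7.31917604e-01]), 'position': array([376.62645791, 138.64927715, 364.58744669]), 'ee_rot': array([ 7.17848504e-01, -6.96199321e-01,  1.48332077e-04, -8.85610903e-05]), 'contact_force': array([-0.06239867, -0.07565729, -0.27611189])}
```

View pics/side1.png

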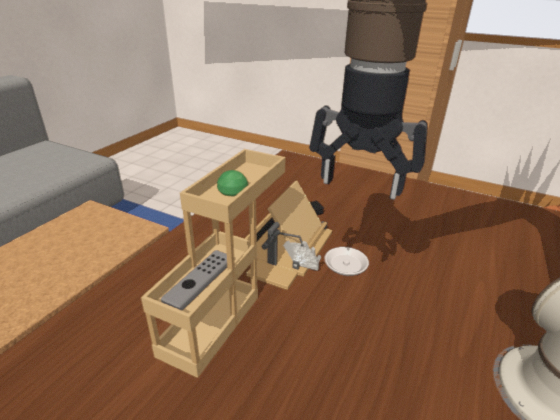

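View pics/top1.png

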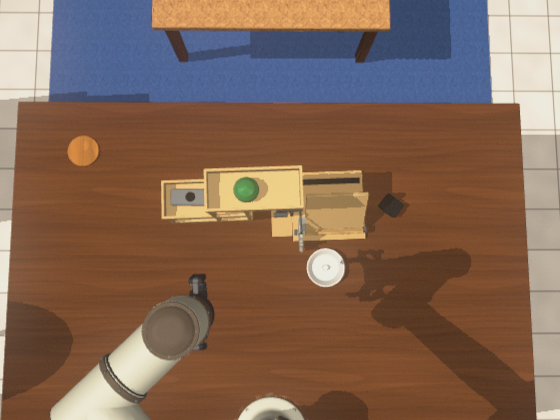

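Run:
```python
from h import *
from scipy.spatial.transform import Rotation as R
p0=np.array([376.6,138.6,364.6]);r=R.from_quat([0.71785,-0.6962,0,0])
for n in("side","top"):
    w=cloud(load(n+"1.npz")).reshape(-1,3);w=w[~np.isnan(w[:,0])]
    t=r.inv().apply(w-p0); t=t[(abs(t[:,0])<120)&(abs(t[:,1])<120)&(t[:,2]>-420)&(t[:,2]<30)]
    print(n)
    for z in range(0,-420,-15):
        s=t[(t[:,2]<=z+7)&(t[:,2]>z-8)]
        if len(s):print(z,len(s),"x",s[:,0].min().round(),s[:,0].max().round(),"y",s[:,1].min().round(),s[:,1].max().round())
```

```text
side
-15 89 x -13.0 9.0 y -55.0 55.0
-30 257 x -14.0 10.0 y -56.0 57.0
-45 266 x -14.0 10.0 y -57.0 58.0
-60 527 x -16.0 12.0 y -74.0 75.0
-75 902 x -20.0 15.0 y -73.0 74.0
-90 918 x -22.0 16.0 y -71.0 72.0
-105 1333 x -22.0 12.0 y -69.0 70.0
-120 814 x -35.0 13.0 y -67.0 68.0
-135 768 x -40.0 5.0 y -36.0 38.0
-150 841 x -41.0 4.0 y -35.0 38.0
-165 898 x -40.0 8.0 y -35.0 38.0
-180 841 x -41.0 20.0 y -36.0 39.0
-195 1052 x -42.0 5.0 y -38.0 41.0
-210 1138 x -43.0 3.0 y -37.0 41.0
-225 1202 x -43.0 4.0 y -38.0 40.0
-240 1081 x -44.0 7.0 y -40.0 43.0
top
-15 3 x 6.0 7.0 y -45.0 49.0
-30 4 x 1.0 7.0 y -56.0 -44.0
-45 3 x -6.0 -2.0 y -43.0 -42.0
-60 49 x -11.0 9.0 y -73.0 73.0
-75 75 x -21.0 13.0 y -73.0 73.0
-90 41 x -21.0 13.0 y -70.0 71.0
-105 74 x -17.0 9.0 y -69.0 69.0
-120 182 x -17.0 10.0 y -67.0 69.0
-135 27 x 2.0 33.0 y -36.0 20.0
-150 41 x -9.0 34.0 y -37.0 17.0
-165 32 x 6.0 34.0 y -36.0 13.0
-180 1 x 30.0 30.0 y -16.0 -16.0
-195 42 x 5.0 37.0 y -39.0 15.0
-210 41 x 13.0 36.0 y -35.0 10.0
-225 3 x 28.0 31.0 y -24.0 -20.0
-255 204 x -27.0 41.0 y -44.0 39.0
-270 72 x -10.0 39.0 y -42.0 26.0
-285 84 x -112.0 39.0 y -42.0 100.0
-300 174 x -112.0 39.0 y -42.0 119.0
-315 721 x -119.0 39.0 y -42.0 120.0
-330 2535 x -120.0 39.0 y -42.0 120.0
-345 2173 x -120.0 39.0 y -42.0 120.0
-360 1718 x -42.0 30.0 y -34.0 39.0
```

Emit:
apply_moves(plan=[1, 0.005, -0.041, 0, 0, 1, 0.01, -0.082, 0, 0, 1, 0.015, -0.123, 0, 0, 1, 0.02, -0.164, 0, 0, 1, 0.03, -0.204, 0, 0, 1, 0.04, -0.244, 0, 0, 1, 0.06, -0.28, 0, 0, 1, 0.08, -0.315, 0, 0])

```text
clock: 2.03
position: [458.6, -173.3, 363.9]
ee_rot: [0.72, -0.694, -0.0, -0.0]
contact_force: [0.9, 0.8, 0.8]
gripper_width: -0.2
```

Emit:
apply_moves(plan=[1, 0.04, -0.005, 0, 0, 1, 0.08, -0.01, 0, 0, 1, 0.12, -0.01, 0, 0, 1, 0.16, -0.01, 0, 0, 1, 0.2, -0.01, 0, 0, 1, 0.23, -0.01, -0.02, 0, 1, 0.25, -0.01, -0.04, 0, 1, 0.25, -0.01, -0.06, 0])

```text
clock: 2.7
position: [711.9, -179.9, 298.0]
ee_rot: [0.72, -0.694, -0.002, 0.001]
contact_force: [-1.1, 0.2, -1.5]
gripper_width: -0.1
```

Emit:
apply_moves(plan=[1, 0, 0, -0.035, 0, 1, 0, 0, -0.07, 0, 1, 0, 0, -0.105, 0, 1, 0, 0, -0.14, 0, 1, 0, 0, -0.165, 0, 1, 0, 0, -0.178, 0, 1, 0, 0, -0.178, 0])

```text
clock: 3.28
position: [705.7, -180.0, 119.5]
ee_rot: [0.72, -0.694, -0.004, 0.003]
contact_force: [0.2, 1.2, -1.5]
gripper_width: 0.2
```

Emit:
apply_moves(plan=[1, -0.01, 0, 0, 0, 1, -0.02, 0, 0, 0, 1, -0.025, 0, 0, 0, 1, -0.03, 0, 0, 0, 1, -0.034, 0, 0, 0, 1, -0.038, 0, 0, 0, 1, -0.04, 0, 0, 0])

```text
clock: 3.87
position: [669.8, -181.7, 127.0]
ee_rot: [0.72, -0.694, 0.002, -0.002]
contact_force: [5.7, 0.5, -1.4]
gripper_width: -0.3
```

Run:
```python
from bench import arm
from h import *
for n in("side","top"):
    d=arm.get_image(n); np.savez(f"{n}2.npz",**d)
    if n=="side":crop(d,220,380,100,300,"pics/side2.png",3)
    else:crop(d,150,410,120,300,"pics/top2.png",3)
```

```text
(no output)
```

View pics/side2.png

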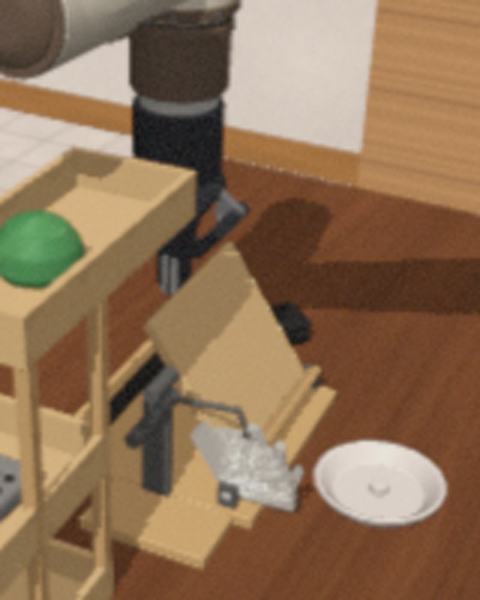

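Emit:
apply_moves(plan=[1, -0.003, 0, 0, 0, 1, -0.006, 0, 0, 0, 1, -0.009, 0, 0, 0, 1, -0.012, 0, 0, 0, 1, -0.015, 0, 0, 0, 1, -0.018, 0, 0, 0, 1, -0.02, 0, 0, 0, 1, -0.02, 0, 0, 0])

```text
clock: 4.63
position: [657.0, -182.4, 133.5]
ee_rot: [0.72, -0.693, 0.01, -0.007]
contact_force: [12.3, 0.3, 8.9]
gripper_width: -0.2
```

```bash
cat > ang.py <<'E'
from bench import arm
from h import *
import sys
tag=sys.argv[1]
for n in("top","side"):
    d=arm.get_image(n); np.savez(f"{n}{tag}.npz",**d)
    if n=="side":crop(d,220,380,100,300,f"pics/side{tag}.png",3)
    else:crop(d,150,410,120,300,f"pics/top{tag}.png",3)
    w=cloud(d).reshape(-1,3);w=w[~np.isnan(w[:,0])]
    # to stand frame
    t=np.radians(2);q=w-np.array([636,-157,0]);s=np.stack([q[:,0]*np.cos(t)+q[:,1]*np.sin(t),-q[:,0]*np.sin(t)+q[:,1]*np.cos(t),q[:,2]],1)
    hx,hz=-75,24
    m=(s[:,1]>-90)&(s[:,1]<45)
    a=np.arctan2(s[:,2]-hz,s[:,0]-hx);r=np.hypot(s[:,2]-hz,s[:,0]-hx)
    mm=m&(r>40)&(r<145)&(a>-.2)&(a<1.5)&(abs(a-float(sys.argv[2]))<.15)
    print(n,"rest angle",np.median(a[mm]).round(3),mm.sum())
s=arm.read_state();print(s["clock"],s["position"],s["contact_force"])
E
python3 ang.py 3 1.1
python3 - <<'E'
from h import *
t=np.radians(2)
for n in("top0","side0","top3","side3"):
    w=cloud(load(n+".npz")).reshape(-1,3);w=w[~np.isnan(w[:,0])];q=w-np.array([636,-157,0]);s=np.stack([q[:,0]*np.cos(t)+q[:,1]*np.sin(t),-q[:,0]*np.sin(t)+q[:,1]*np.cos(t),q[:,2]],1)
    a=np.arctan2(s[:,2]-24,s[:,0]+75);r=np.hypot(s[:,2]-24,s[:,0]+75)
    m=(s[:,1]>-90)&(s[:,1]<50)&(r>60)&(r<145)&(a>.8)&(a<1.3); print(n,np.percentile(a[m],[20,50,80]).round(3),m.sum())
E
```

```text
top rest angle 1.074 934
side rest angle 1.071 1101
4.7333 [ 656.84239951 -182.46938866  133.16970441] [11.83177876  1.24343051  8.74734027]
top0 [0.95  0.966 0.981] 1048
side0 [0.955 0.964 0.972] 988
top3 [1.06  1.074 1.087] 778
side3 [1.063 1.071 1.079] 949
```

View pics/side3.png

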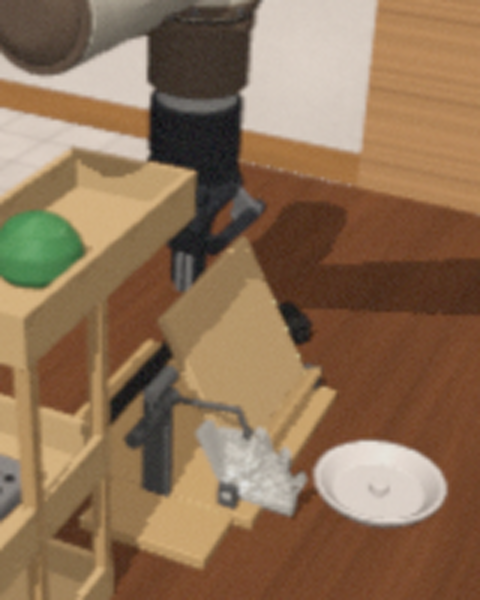

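Emit:
apply_moves(plan=[1, -0.003, 0, 0.002, 0, 1, -0.005, 0, 0.004, 0, 1, -0.007, 0, 0.006, 0, 1, -0.009, 0, 0.008, 0, 1, -0.011, 0, 0.009, 0, 1, -0.012, 0, 0.01, 0, 1, -0.012, 0, 0.01, 0])

```text
clock: 5.32
position: [641.5, -182.8, 141.0]
ee_rot: [0.72, -0.694, 0.007, -0.004]
contact_force: [7.4, -0.6, 6.9]
gripper_width: -0.1
```

```bash
python3 ang.py 4 1.12
```

```text
top rest angle 1.192 713
side rest angle 1.186 1011
5.4167 [ 641.4829948  -182.73189087  140.67931723] [ 8.10845948 -0.48882533  5.87048539]
```

Emit:
apply_moves(plan=[1, 0.02, 0, 0, 0, 1, 0.05, 0, 0.01, 0, 1, 0.06, 0, 0.04, 0, 1, 0.06, 0, 0.08, 0, 1, 0.05, 0, 0.12, 0, 1, 0.03, 0, 0.155, 0, 1, -0.005, 0, 0.17, 0, 1, -0.045, 0, 0.18, 0])

```text
clock: 6.08
position: [590.6, -182.0, 318.1]
ee_rot: [0.719, -0.695, 0.001, -0.0]
contact_force: [0.1, -0.9, 1.2]
gripper_width: 0.3
```

Emit:
apply_moves(plan=[-1, -0.04, 0, 0, 0, -1, -0.08, 0, 0, 0, -1, -0.115, 0.02, 0, 0, -1, -0.13, 0.055, 0, 0, -1, -0.13, 0.095, -0.01, 0, -1, -0.13, 0.13, -0.02, 0, -1, -0.13, 0.158, -0.04, 0, -1, -0.13, 0.158, -0.05, 0])

```text
clock: 6.75
position: [458.9, -20.8, 264.6]
ee_rot: [0.721, -0.693, -0.001, 0.001]
contact_force: [0.6, 0.5, 0.2]
gripper_width: 85.0
```

```bash
python3 ang.py 5 1.18
```

```text
top rest angle 1.194 874
side rest angle 1.187 1003
6.85 [458.81234969 -23.43896171 264.25905254] [ 0.22655955 -0.75426937  0.09165916]
```

View pics/top5.png

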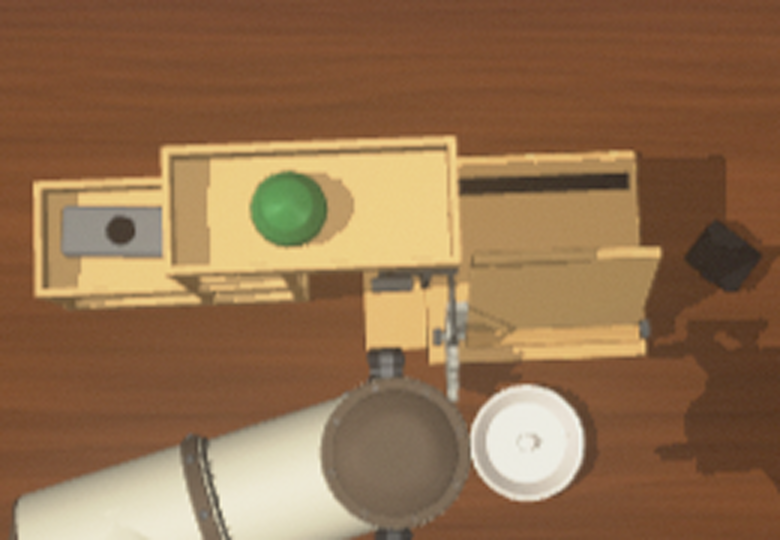

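Emit:
apply_moves(plan=[-1, 0, 0, -0.04, 0, -1, 0, 0, -0.08, 0, -1, 0, 0, -0.12, 0, -1, 0, 0, -0.15, 0, -1, 0, 0, -0.175, 0, -1, 0, 0, -0.192, 0, -1, 0, 0, -0.194, 0])

```text
clock: 7.43
position: [458.9, -25.5, 69.6]
ee_rot: [0.719, -0.695, -0.002, 0.003]
contact_force: [-1.0, 0.1, -0.2]
gripper_width: 85.2
```

Emit:
apply_moves(plan=[-1, 0.015, 0, 0, 0, -1, 0.03, 0, 0, 0, -1, 0.04, 0, 0, 0, -1, 0.047, 0, 0, 0, -1, 0.053, 0, 0, 0, -1, 0.059, 0, 0, 0, -1, 0.065, 0, 0, 0, -1, 0.065, 0, 0, 0])

```text
clock: 8.1
position: [526.8, -23.8, 72.3]
ee_rot: [0.719, -0.695, 0.0, -0.0]
contact_force: [0.1, 0.3, 0.4]
gripper_width: 85.4
```

```bash
python3 ang.py 6 1.18
```

```text
top rest angle 1.193 875
side rest angle 1.168 3
8.2 [525.48846515 -23.85656066  72.01539805] [-0.33114265  0.39609157 -0.51046278]
```

View pics/side6.png

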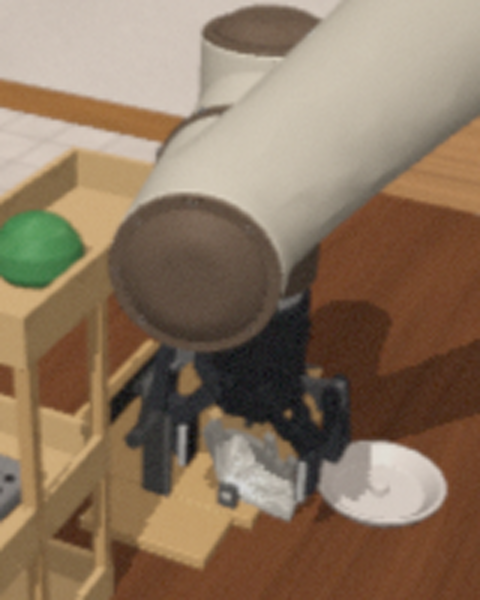

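View pics/top6.png

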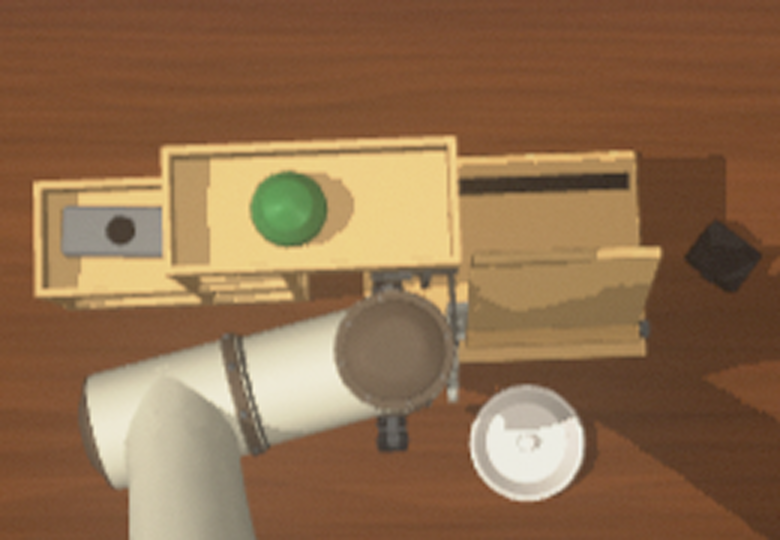

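Emit:
apply_moves(plan=[-1, 0.003, 0, 0, 0, -1, 0.006, 0, 0, 0, -1, 0.009, 0, 0, 0, -1, 0.012, 0, 0, 0, -1, 0.014, 0, 0, 0, -1, 0.016, 0, 0, 0, -1, 0.016, 0, 0, 0])

```text
clock: 8.78
position: [542.2, -23.8, 72.1]
ee_rot: [0.719, -0.695, 0.0, -0.0]
contact_force: [-0.1, 0.4, 0.0]
gripper_width: 85.5
```

```bash
python3 ang.py 7 1.18
```

```text
top rest angle 1.194 868
side rest angle 1.188 18
8.8833 [541.74436496 -23.83586484  72.00761167] [0.68616559 0.38001116 0.27834572]
```

View pics/side7.png

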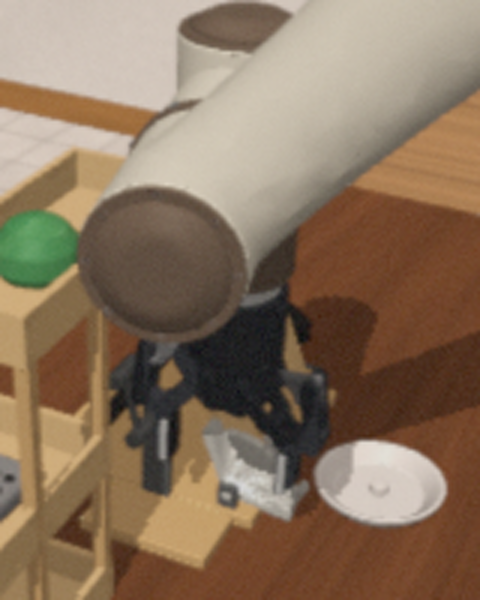

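View pics/top7.png

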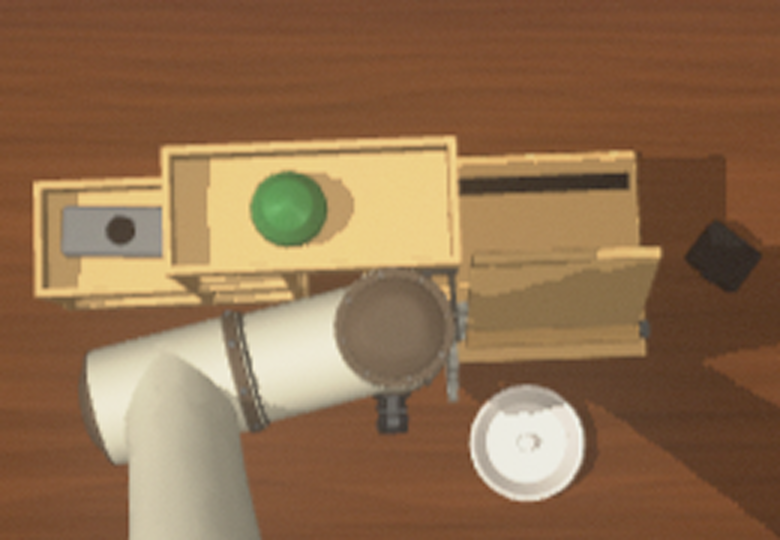

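Run:
```python
from h import *
t=np.radians(2)
def W(x,y,z): return np.array([636+x*np.cos(t)-y*np.sin(t),-157+x*np.sin(t)+y*np.cos(t),z])
ims=[]
for n in("side0","side6","side7"):
    d=load(n+".npz")
    im=cv2.resize(d["color"][205:275,240:310,::-1],None,fx=5.5,fy=5.5,interpolation=cv2.INTER_CUBIC).copy() if 0 else cv2.resize(d["color"][205:275,240:288,::-1],None,fx=5.5,fy=5.5,interpolation=cv2.INTER_CUBIC).copy()
    for th in (0,.35,.6,1.55):
        b=th-np.radians(20)
        for dy in(-18,18):
            u,v=proj(d,W(-16+55*np.sin(b),135+dy,92+55*np.cos(b)))[0]
            cv2.circle(im,(int((u-240+.5)*5.5),int((v-205+.5)*5.5)),3,(0,0,255) if th==0 else (0,255,0) if th==.35 else (255,0,0) if th==.6 else (255,255,0),-1)
    ims.append(im)
cv2.imwrite("pics/lev7.png",np.hstack(ims))
```

```text
(no output)
```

View pics/lev7.png

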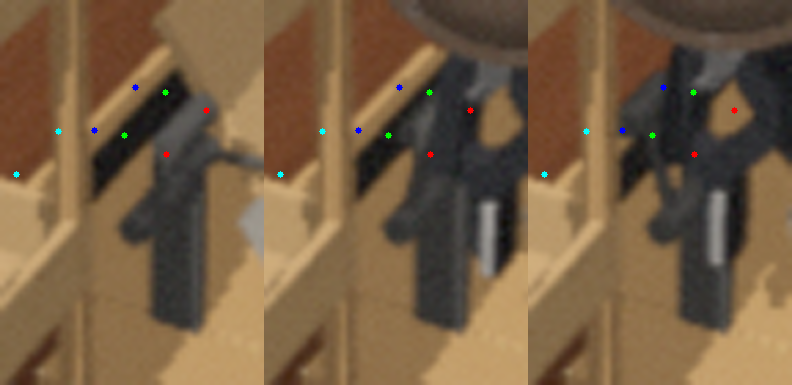

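Emit:
apply_moves(plan=[-1, 0.002, 0, 0, 0, -1, 0.004, 0, 0, 0, -1, 0.006, 0, 0, 0, -1, 0.006, 0, 0, 0, -1, 0.006, 0, 0, 0])

```text
clock: 9.3
position: [547.8, -23.8, 72.0]
ee_rot: [0.719, -0.695, -0.0, 0.0]
contact_force: [-0.6, 0.1, -0.3]
gripper_width: 85.3
```

```bash
python3 ang.py 8 1.18
cat > lev.py <<'E'
from h import *
import sys
t=np.radians(2)
def W(x,y,z): return np.array([636+x*np.cos(t)-y*np.sin(t),-157+x*np.sin(t)+y*np.cos(t),z])
ims=[]
for n in("side7","side"+sys.argv[1]):
    d=load(n+".npz")
    im=cv2.resize(d["color"][205:275,230:300,::-1],None,fx=5.5,fy=5.5,interpolation=cv2.INTER_CUBIC).copy()
    for th in (0,.35,.6,1.55):
        b=th-np.radians(20)
        for dy in(-18,18):
            u,v=proj(d,W(-16+55*np.sin(b),135+dy,92+55*np.cos(b)))[0]
            cv2.circle(im,(int((u-230+.5)*5.5),int((v-205+.5)*5.5)),2,(0,0,255) if th==0 else (0,255,0) if th==.35 else (255,0,0) if th==.6 else (255,255,0),-1)
    ims.append(im)
cv2.imwrite(f"pics/lev{sys.argv[1]}.png",np.hstack(ims))
E
python3 lev.py 8
```

```text
top rest angle 1.194 871
side rest angle 1.179 59
9.4 [547.67702157 -23.85543724  72.0372493 ] [-0.63918469  1.26960086  0.67776128]
```

View pics/lev8.png

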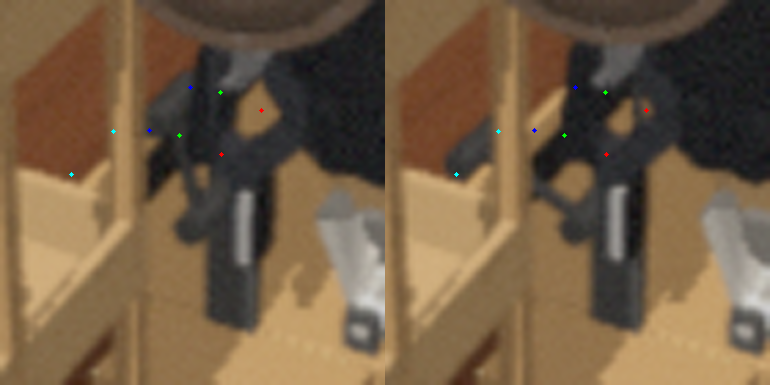

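Emit:
apply_moves(plan=[-1, -0.02, 0, 0, 0, -1, -0.05, 0, 0, 0, -1, -0.08, 0, 0.01, 0, -1, -0.09, 0, 0.04, 0, -1, -0.09, 0, 0.08, 0, -1, -0.09, 0, 0.12, 0, -1, -0.09, -0.03, 0.15, 0, -1, -0.09, -0.065, 0.165, 0])

```text
clock: 10.07
position: [459.6, -88.3, 242.2]
ee_rot: [0.721, -0.693, 0.003, -0.003]
contact_force: [1.6, -0.3, -0.5]
gripper_width: 85.1
```

Emit:
apply_moves(plan=[1, 0, -0.035, 0, 0, 1, 0.0, -0.07, 0, 0, 1, 0.01, -0.088, 0, 0, 1, 0.04, -0.088, -0.02, 0, 1, 0.075, -0.088, -0.05, 0, 1, 0.1, -0.088, -0.08, 0, 1, 0.11, -0.088, -0.097, 0, 1, 0.11, -0.088, -0.097, 0])

```text
clock: 10.73
position: [566.8, -176.4, 134.3]
ee_rot: [0.719, -0.695, -0.004, 0.003]
contact_force: [-0.5, 0.4, 0.6]
gripper_width: 0.0
```

```bash
python3 ang.py 9 1.18;python3 lev.py 9
```

```text
top rest angle nan 0
side rest angle 1.188 928
10.8333 [ 567.25733318 -176.88242744  139.25755319] [-0.78277651 -0.31149024  0.40224895]
  return _methods._mean(a, axis=axis, dtype=dtype,
  ret = ret.dtype.type(ret / rcount)
```

View pics/lev9.png

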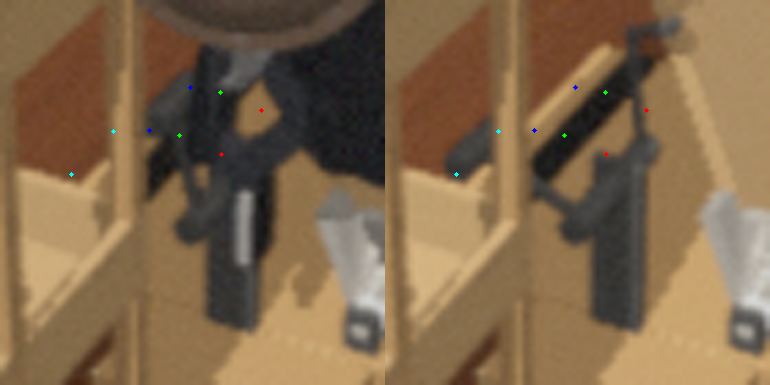

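View pics/side9.png

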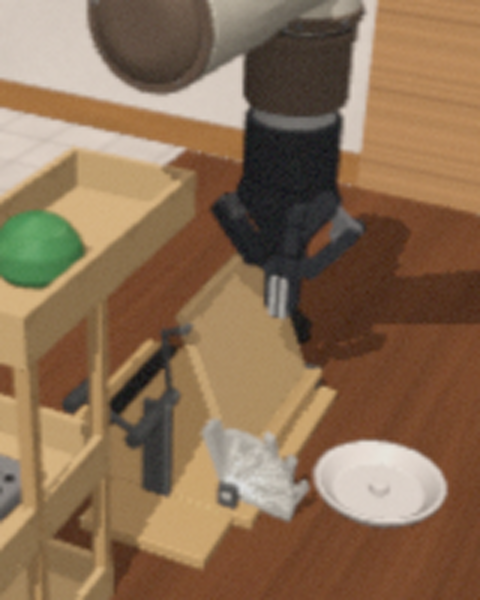

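Emit:
apply_moves(plan=[1, 0.01, 0, 0, 0, 1, 0.02, 0, 0, 0, 1, 0.026, 0, 0, 0, 1, 0.031, 0, -0.002, 0, 1, 0.036, 0, -0.004, 0, 1, 0.041, 0, -0.007, 0, 1, 0.046, 0, -0.01, 0, 1, 0.05, 0, -0.013, 0])

```text
clock: 11.5
position: [618.3, -176.9, 127.2]
ee_rot: [0.719, -0.695, 0.0, -0.0]
contact_force: [-2.5, -0.3, 3.0]
gripper_width: 0.1
```

```bash
python3 ang.py 10 1.1
```

```text
top rest angle 1.027 354
side rest angle 1.016 1043
11.6 [ 618.21501547 -176.75943752  126.0944655 ] [ 0.27770128 -0.27946148  0.2039457 ]
```

Emit:
apply_moves(plan=[1, 0.004, 0, -0.003, 0, 1, 0.008, 0, -0.006, 0, 1, 0.011, 0, -0.009, 0, 1, 0.014, 0, -0.012, 0, 1, 0.017, 0, -0.015, 0, 1, 0.02, 0, -0.018, 0, 1, 0.023, 0, -0.022, 0, 1, 0.025, 0, -0.025, 0])

```text
clock: 12.27
position: [643.5, -177.0, 101.8]
ee_rot: [0.719, -0.695, 0.0, -0.0]
contact_force: [-0.5, 0.6, 4.2]
gripper_width: -0.1
```

Emit:
apply_moves(plan=[1, 0.002, 0, -0.004, 0, 1, 0.005, 0, -0.008, 0, 1, 0.007, 0, -0.012, 0, 1, 0.009, 0, -0.016, 0, 1, 0.011, 0, -0.02, 0, 1, 0.013, 0, -0.024, 0, 1, 0.014, 0, -0.028, 0, 1, 0.015, 0, -0.031, 0])

```text
clock: 12.93
position: [657.9, -176.8, 70.5]
ee_rot: [0.719, -0.695, 0.0, -0.0]
contact_force: [0.2, -0.4, 3.1]
gripper_width: 0.0
```

```bash
python3 ang.py 11 0.5
```

```text
top rest angle 0.433 721
side rest angle 0.432 1005
13.0333 [ 657.13001817 -176.69094485   69.83316476] [ 0.0240421  -0.24263051  0.36289189]
```

View pics/side11.png

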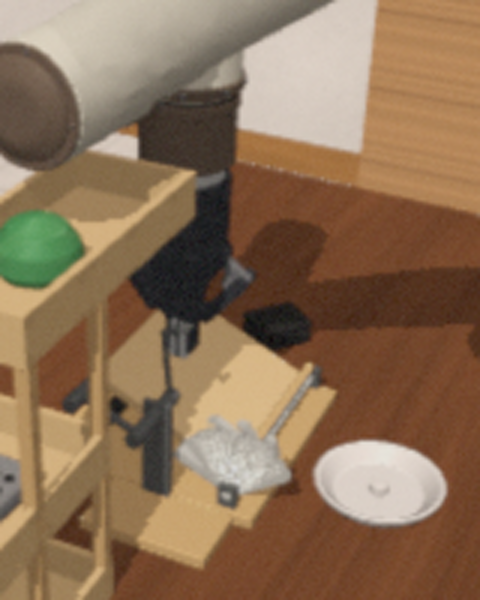

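Run:
```python
from h import *
w=cloud(load("side11.npz")).reshape(-1,3);w=w[~np.isnan(w[:,0])]
m=(w[:,2]>300)&(w[:,0]<800)&(w[:,0]>300)&(w[:,1]<300)&(w[:,1]>-110);p=w[m]
p=p[~((abs(p[:,0]-638)<40)&(abs(p[:,1]-60)<40)&(p[:,2]<340))]
for y in range(-110,300,20):
    s=p[(p[:,1]>=y)&(p[:,1]<y+20)]
    if len(s):print(y,len(s),s[:,0].min().round(),s[:,0].max().round(),s[:,2].min().round())
```

```text
-110 5 627.0 632.0 339.0
-90 1 631.0 631.0 341.0
-70 29 619.0 643.0 327.0
-50 8 624.0 632.0 338.0
-30 41 385.0 680.0 335.0
-10 1158 349.0 680.0 337.0
10 5673 350.0 680.0 335.0
30 4189 370.0 704.0 331.0
50 213 637.0 683.0 346.0
110 181 300.0 333.0 522.0
130 979 300.0 378.0 531.0
150 2263 300.0 376.0 573.0
```

Run:
```python
from h import *
from bench import arm
print(arm.read_state()["joints"])
for n in("side11","side9","top11"):
    w=cloud(load(n+".npz")).reshape(-1,3);w=w[~np.isnan(w[:,0])]
    p0=np.array([567,-177,139]) if n=="side9" else np.array([657,-177,70]); 
    a=np.arctan2(p0[1],p0[0]); j1=a+np.arcsin(160/np.hypot(*p0[:2]))
    e=np.array([np.cos(j1),np.sin(j1)]);l=np.array([-e[1],e[0]])
    q=w-p0; f=q[:,:2]@e; s=q[:,:2]@l; z=q[:,2]
    print(n,j1)
    for s0 in range(-60,300,20):
        m=(s>=s0)&(s<s0+20)&(f>-120)&(f<120)&(z>240)&(z<460)
        if m.sum()>5: print(s0,m.sum(),"f",np.percentile(f[m],[1,99]).round(),"z",np.percentile(z[m],[1,5,99]).round())
```

```text
[-2.57972489e-02  6.14664241e-01 -3.30782460e-02 -4.96663946e-04
 -9.25121750e-01  6.07784984e-02]
side11 -0.025788469833636307
-20 34 f [-44. -37.] z [242. 242. 280.]
0 113 f [-45.  39.] z [241. 242. 360.]
20 178 f [-39.  33.] z [240. 241. 353.]
40 47 f [-32.   2.] z [240. 240. 275.]
60 6 f [-31. -27.] z [269. 270. 274.]
100 25 f [-41. -17.] z [257. 259. 281.]
120 9 f [-36. -29.] z [268. 268. 276.]
140 11 f [-89.  14.] z [265. 266. 335.]
160 298 f [-118.   11.] z [272. 280. 437.]
180 2017 f [-119.   -2.] z [282. 304. 425.]
200 819 f [-118.   40.] z [260. 265. 398.]
220 799 f [-33.  30.] z [267. 273. 330.]
side9 -0.02984775128942241
-20 32 f [-44.  22.] z [240. 241. 358.]
0 118 f [-44.  39.] z [241. 242. 358.]
20 211 f [-38.  35.] z [240. 241. 356.]
40 36 f [-22.   1.] z [240. 240. 258.]
100 23 f [-38. -14.] z [255. 258. 275.]
120 6 f [-32. -26.] z [265. 265. 271.]
140 10 f [-101.  -26.] z [264. 265. 411.]
160 398 f [-119.   10.] z [270. 280. 428.]
180 2680 f [-119.   -3.] z [282. 302. 416.]
200 1027 f [-119.   40.] z [258. 262. 393.]
220 1064 f [-31.  31.] z [266. 271. 328.]
top11 -0.025788469833636307
-40 197 f [-35.  30.] z [256. 346. 359.]
-20 394 f [-43.  38.] z [257. 273. 363.]
0 446 f [-44.  39.] z [257. 272. 363.]
20 403 f [-40.  34.] z [258. 305. 361.]
40 356 f [-40.  35.] z [302. 311. 352.]
60 344 f [-40.  38.] z [299. 309. 341.]
80 346 f [-40.  36.] z [295. 308. 340.]
100 364 f [-44.  38.] z [306. 312. 344.]
120 565 f [-118.   36.] z [317. 326. 428.]
140 706 f [-118.   36.] z [317. 329. 440.]
160 675 f [-118.   38.] z [315. 328. 440.]
180 659 f [-118.   37.] z [318. 330. 431.]
200 358 f [-113.   36.] z [303. 313. 397.]
220 104 f [-32.  28.] z [244. 305. 336.]
```

View pics/top11.png

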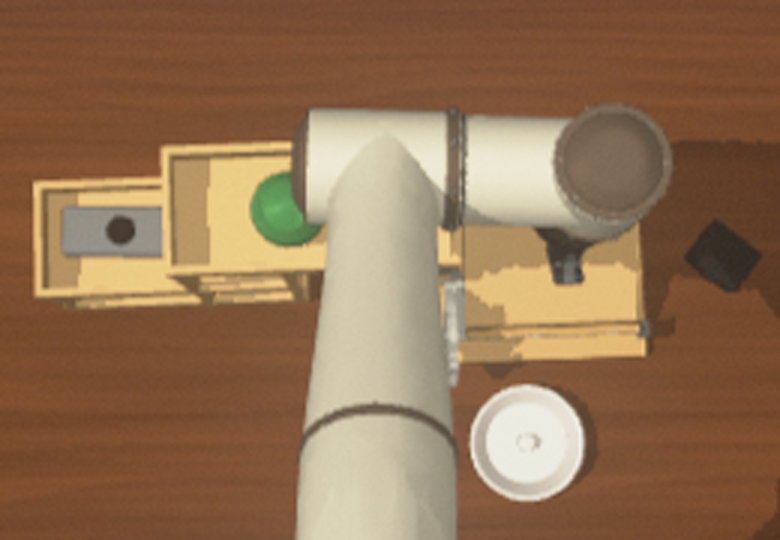

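Emit:
apply_moves(plan=[1, -0.003, 0, 0.02, 0, 0, 0, 0, 0.05, 0, 0, 0.02, -0.02, 0.065, 0, 0, 0.04, -0.045, 0.065, 0, 0, 0.06, -0.07, 0.065, 0, 0, 0.07, -0.076, 0.065, 0, 0, 0.07, -0.076, 0.065, 0, 0, 0.07, -0.076, 0.065, 0])

```text
clock: 13.7
position: [726.6, -252.9, 133.7]
ee_rot: [0.719, -0.695, -0.002, 0.001]
contact_force: [-0.6, 0.7, -0.1]
gripper_width: 42.9
```

```bash
python3 ang.py 12 0.43
python3 - <<'E'
from h import *
from bench import arm
from scipy.spatial.transform import Rotation as R
st=arm.read_state();print(st["joints"],st["gripper_width"])
p0=st["position"];r=R.from_quat(st["ee_rot"])
for n in("side12","top12"):
    w=cloud(load(n+".npz")).reshape(-1,3);w=w[~np.isnan(w[:,0])]
    t=r.inv().apply(w-p0); t=t[(abs(t[:,0])<40)&(abs(t[:,1])<90)]
    for z in range(4,-80,-6):
        s=t[(t[:,2]<=z+3)&(t[:,2]>z-3)]
        if len(s):print(n,z,len(s),"x",s[:,0].min().round(),s[:,0].max().round(),"y",s[:,1].min().round(),s[:,1].max().round())
    m=(w[:,2]>310)&(w[:,2]<600)&(w[:,0]>580)&(w[:,0]<710)&(w[:,1]>-85)&(w[:,1]<160)
    p=w[m]
    for y in range(-85,160,20):
        s=p[(p[:,1]>=y)&(p[:,1]<y+20)]
        if len(s)>3:
            i=np.argsort(s[:,2])[:max(1,len(s)//50)+1];print(n,"y",y,len(s),s[i[-1]].round())
E
```

```text
top rest angle 0.423 1024
side rest angle 0.43 1121
13.8 [ 726.65785735 -252.05061144  135.10596711] [0.02835251 0.93744839 0.67856517]
[-1.24797780e-01  6.98088235e-01  3.07831261e-01 -5.79342254e-04
 -1.18309838e+00  1.60261027e-01] 42.771808793782114
side12 -2 3 x -9.0 -4.0 y 24.0 28.0
side12 -8 6 x -12.0 -7.0 y 23.0 33.0
side12 -14 13 x -13.0 9.0 y 26.0 35.0
side12 -20 9 x -8.0 8.0 y 30.0 37.0
side12 -26 3 x -5.0 5.0 y 35.0 36.0
side12 -50 10 x -14.0 10.0 y 46.0 54.0
side12 -56 13 x -15.0 7.0 y 45.0 56.0
side12 -62 12 x -14.0 10.0 y 47.0 58.0
side12 -68 17 x -17.0 17.0 y 29.0 60.0
side12 -74 26 x -15.0 17.0 y -49.0 62.0
side12 y -85 163 [702. -79. 411.]
side12 y -65 1272 [703. -59. 425.]
side12 y -45 1053 [670. -45. 461.]
top12 -8 2 x -13.0 -10.0 y 27.0 30.0
top12 -14 2 x -13.0 -9.0 y 30.0 36.0
top12 -20 2 x -14.0 -6.0 y 25.0 36.0
top12 -26 4 x -13.0 -9.0 y 27.0 35.0
top12 -32 1 x -14.0 -14.0 y 25.0 25.0
top12 -44 5 x -14.0 -9.0 y 31.0 41.0
top12 -50 13 x -16.0 -0.0 y 31.0 49.0
top12 -56 18 x -15.0 2.0 y 32.0 55.0
top12 -62 7 x -17.0 -7.0 y 29.0 47.0
top12 -68 9 x -18.0 -8.0 y 27.0 57.0
top12 -74 11 x -19.0 -11.0 y 18.0 61.0
top12 y -85 658 [706. -70. 487.]
top12 y -65 648 [699. -49. 464.]
top12 y -45 212 [661. -43. 473.]
```

View pics/side12.png

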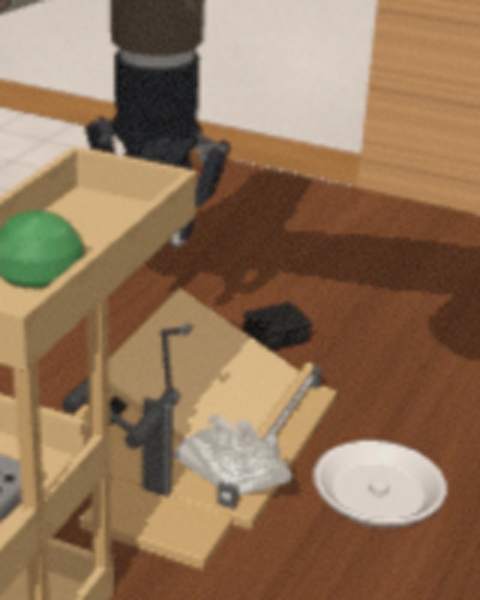

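View pics/top12.png

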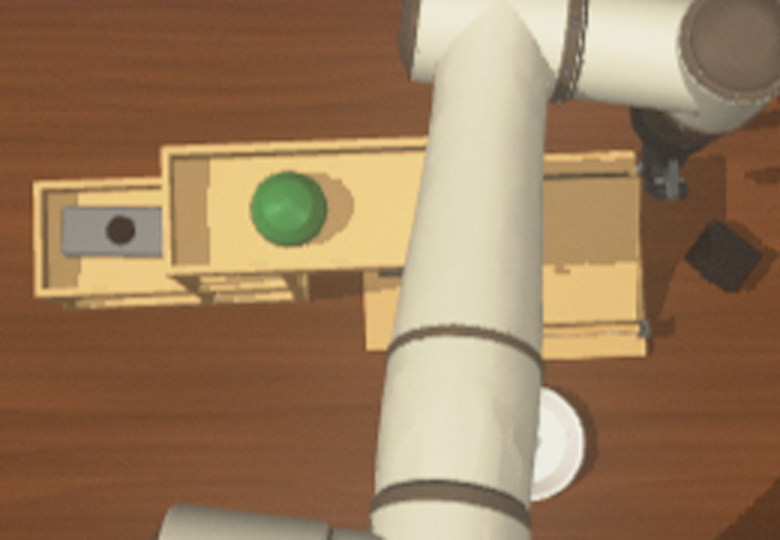

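Emit:
apply_moves(plan=[0, 0, 0, -0.015, 0, 0, 0, 0, -0.03, 0, 0, 0, 0, -0.04, 0, 0, 0, 0, -0.046, 0, 0, 0, 0, -0.052, 0, 0, 0, 0, -0.058, 0, 0, 0, 0, -0.064, 0, 0, 0.001, 0, -0.07, 0])

```text
clock: 14.47
position: [730.6, -253.0, 67.9]
ee_rot: [0.72, -0.694, 0.002, -0.001]
contact_force: [3.0, 0.6, 3.8]
gripper_width: 42.8
```

```bash
python3 ang.py 13 0.4
```

```text
top rest angle 0.308 1061
side rest angle 0.303 1037
14.5667 [ 728.35435251 -252.81101077   65.33485087] [ 0.63835537 -0.43394906  1.30459289]
```

View pics/side13.png

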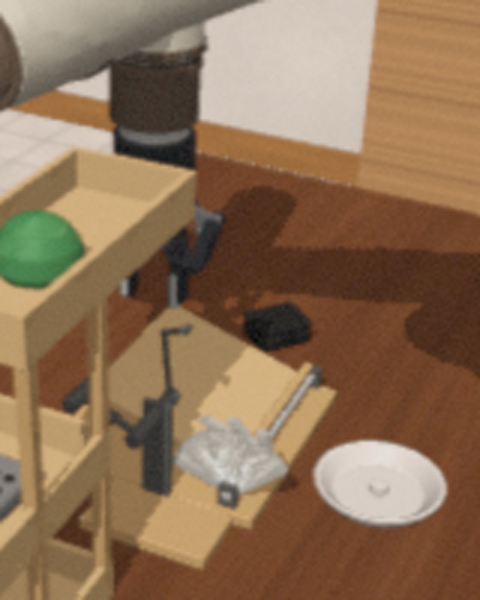

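Emit:
apply_moves(plan=[0, 0.001, 0, -0.004, 0, 0, 0.001, 0, -0.007, 0, 0, 0.002, 0, -0.01, 0, 0, 0.002, 0, -0.013, 0, 0, 0.003, 0, -0.016, 0, 0, 0.004, 0, -0.019, 0, 0, 0.004, 0, -0.022, 0])

```text
clock: 15.15
position: [732.6, -252.9, 43.5]
ee_rot: [0.719, -0.695, -0.0, 0.0]
contact_force: [-0.4, -0.2, 2.5]
gripper_width: 42.8
```

```bash
python3 ang.py 14 0.18
python3 - <<'E'
from h import *
from bench import arm
st=arm.read_state();print(st["joints"],st["position"])
w=cloud(load("side14.npz"));
m=(w[...,2]>300)&(w[...,2]<400)&(w[...,0]>580)&(w[...,0]<790)&(w[...,1]>-100)&(w[...,1]<160)
p=w[m]
p=p[~((abs(p[:,0]-638)<40)&(abs(p[:,1]-60)<40)&(p[:,2]<340))]
for x in range(580,790,15):
    s=p[(p[:,0]>=x)&(p[:,0]<x+15)&(p[:,2]>305)]
    if len(s)>3: i=np.argsort(s[:,2]);print(x,len(s),s[i[0]].round(),s[i[3]].round())
crop(load("side14.npz"),140,340,60,210,"pics/side14b.png",4)
E
```

```text
top rest angle 0.143 1104
side rest angle 0.149 912
15.25 [ 732.46594458 -252.85114485   43.04196295] [-0.45680909 -0.76198833  0.2099291 ]
[-1.24723205e-01  7.83491785e-01  2.34667574e-01 -1.25125885e-04
 -1.02296250e+00  1.59610410e-01] [ 732.46594458 -252.85114485   43.04196295]
580 18 [594. -69. 391.] [595. -58. 394.]
595 36 [605. -69. 385.] [609. -59. 387.]
610 63 [623. -74. 375.] [625. -64. 377.]
625 86 [639. -69. 367.] [634. -68. 370.]
640 108 [654. -78. 358.] [655. -68. 360.]
655 119 [667. -84. 349.] [667. -72. 352.]
670 155 [682. -84. 340.] [679. -75. 343.]
685 177 [698. -85. 329.] [698. -73. 333.]
700 205 [712. -85. 320.] [708. -87. 322.]
715 425 [729. -87. 307.] [730. -60. 309.]
730 314 [741. -34. 306.] [742. -35. 307.]
745 246 [757. -38. 306.] [759. -36. 306.]
760 179 [769. -39. 305.] [763. -35. 308.]
775 99 [778. -40. 306.] [781. -41. 309.]
```

View pics/side14b.png

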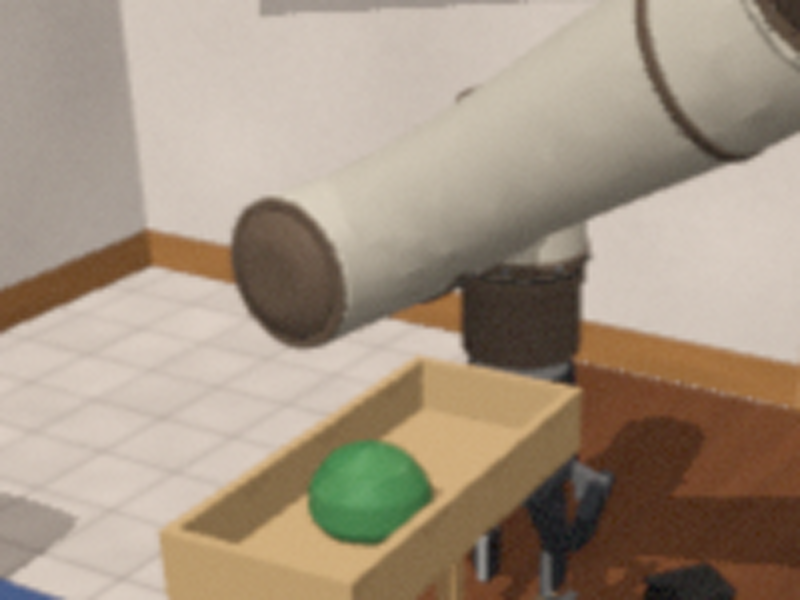

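Emit:
apply_moves(plan=[0, 0, 0, -0.003, 0, 0, 0, 0, -0.006, 0, 0, 0, 0, -0.009, 0, 0, 0, 0, -0.012, 0, 0, 0, 0, -0.015, 0, 0, 0, 0, -0.017, 0, 0, 0, 0, -0.019, 0, 0, 0, 0, -0.02, 0])

```text
clock: 15.92
position: [732.8, -252.9, 23.8]
ee_rot: [0.719, -0.695, 0.0, -0.0]
contact_force: [1.8, 0.7, 2.3]
gripper_width: 42.8
```

```bash
python3 ang.py 15 0.05
```

```text
top rest angle 0.008 1081
side rest angle 0.018 760
16.0167 [ 732.36411677 -252.85509727   23.61376527] [1.30317604 0.31991237 1.43534138]
```

View pics/side15.png

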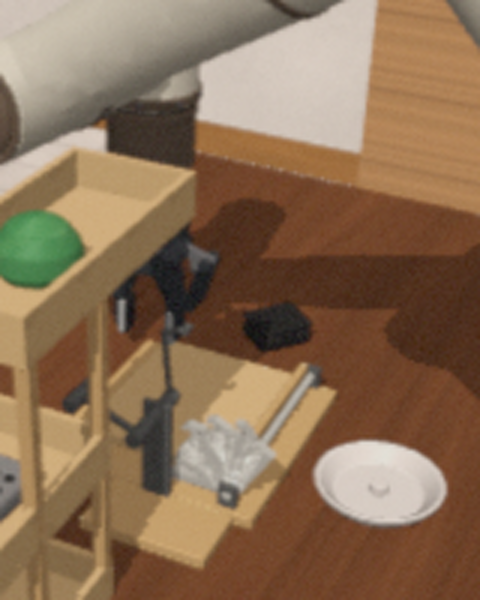

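Nearly flat, with low force. Press a few mm more until the force shows a stop.

Emit:
apply_moves(plan=[0, 0, 0, -0.001, 0, 0, 0, 0, -0.002, 0, 0, 0, 0, -0.003, 0, 0, 0, 0, -0.003, 0])

```text
clock: 16.35
position: [732.4, -252.9, 22.1]
ee_rot: [0.719, -0.695, -0.0, 0.0]
contact_force: [-0.7, 0.7, 6.5]
gripper_width: 42.7
```

Emit:
apply_moves(plan=[0, 0, 0, -0.001, 0, 0, 0, 0, -0.002, 0, 0, 0, 0, -0.002, 0])

```text
clock: 16.6
position: [732.5, -252.9, 22.0]
ee_rot: [0.72, -0.694, 0.0, 0.001]
contact_force: [-4.5, 2.1, 10.9]
gripper_width: 42.9
```

Emit:
apply_moves(plan=[0, 0, 0, -0.001, 0, 0, 0, 0, -0.002, 0, 0, 0, 0, -0.002, 0])

```text
clock: 16.85
position: [732.5, -252.9, 21.8]
ee_rot: [0.72, -0.694, 0.0, 0.001]
contact_force: [-5.5, 4.5, 16.5]
gripper_width: 42.6
```

Emit:
apply_moves(plan=[0, 0, 0, 0.006, 0, 0, 0, 0, 0.015, 0, 0, 0, 0, 0.04, 0, 0, 0, 0, 0.08, 0, 0, 0.01, -0.01, 0.12, 0, 0, 0.01, -0.01, 0.16, 0, 0, 0.01, -0.01, 0.2, 0, 0, 0.01, -0.01, 0.2, 0])

```text
clock: 17.52
position: [745.9, -264.9, 228.6]
ee_rot: [0.719, -0.695, 0.008, -0.003]
contact_force: [0.3, -0.9, 3.2]
gripper_width: 42.5
```

```bash
python3 ang.py 16 0.05; python3 lev.py 16
python3 - <<'E'
from h import *
t=np.radians(2)
for n in("top16","side16"):
    w=cloud(load(n+".npz")).reshape(-1,3);w=w[~np.isnan(w[:,0])];q=w-np.array([636,-157,0]);s=np.stack([q[:,0]*np.cos(t)+q[:,1]*np.sin(t),-q[:,0]*np.sin(t)+q[:,1]*np.cos(t),q[:,2]],1)
    for a in(-50,-20,10,40,60):
        m=(abs(s[:,0]-a)<12)&(s[:,1]>-90)&(s[:,1]<40)&(abs(s[:,2]-24)<30);print(n,a,np.median(s[m][:,2]).round(1),m.sum())
E
```

```text
top rest angle -0.002 675
side rest angle 0.009 737
17.6167 [ 743.25772295 -263.03956934  219.73447232] [ 0.32587669  0.25195612 -0.812104  ]
top16 -50 24.2 175
top16 -20 23.9 169
top16 10 24.2 167
top16 40 23.5 145
top16 60 23.8 145
side16 -50 24.9 127
side16 -20 24.8 171
side16 10 24.8 186
side16 40 24.9 147
side16 60 24.7 184
```

View pics/side16.png

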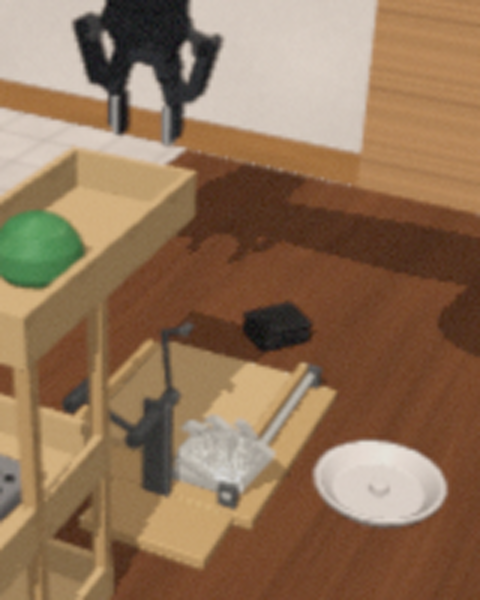

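View pics/lev16.png

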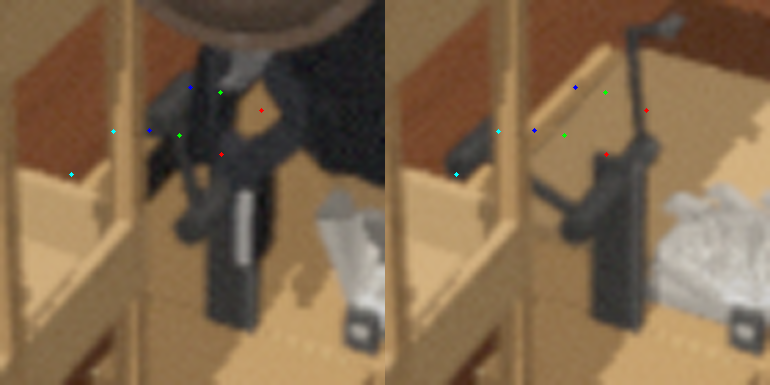

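View pics/top16.png

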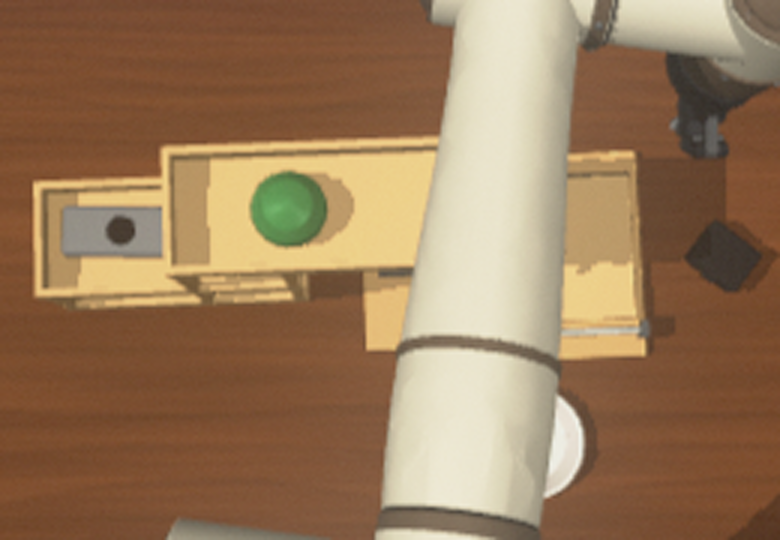

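Emit:
apply_moves(plan=[0, 0, 0, 0.02, 0, 0, 0, 0, 0.02, 0, 0, 0, 0, 0.02, 0, 0, 0, 0, 0.02, 0])

```text
clock: 17.95
position: [742.2, -262.6, 234.9]
ee_rot: [0.719, -0.695, -0.001, 0.001]
contact_force: [-1.0, -0.6, -1.1]
gripper_width: 42.9
```

```bash
python3 -c "
from bench import arm
print(arm.read_state()['contact_force']); print(arm.job_done())"
```

```text
[-0.96217931 -0.6292513  -1.07095573]
the job is handed in; nothing more can be done
None
```

The rest is folded flat and the job was handed in at about 18 s.

- **Raising:** I pushed the rest up from behind, from about 0.97 to 1.19 rad, which freed the hook. The highest wrist force I read was about 15 N.
- **Flipping the pawl:** The moves can't tilt the tool, so I kept it vertical and pushed the lever over with the open gripper's outer knuckle. No measurable force showed. The lever fell over and stayed near 1.55 rad after I backed off.
- **Pressing down:** I pressed the rest down slowly with about 2–5 N. Partway down I moved to the rest's far right corner so the forearm would clear the top tray. At the end I pressed to about 18 N to confirm it was on its stop.

Last checks:
- **Rest:** The two cameras gave -0.002 and 0.009 rad. The face is 23.5–24.9 mm high all along, against 24 mm when flat.
- **Pawl:** It is still lying over.
- **Other things:** The dish, case, remote and paperweight look unmoved in the pictures, though the arm partly hid the dish from above. I saw no sign of contact with the trays, but the forearm and body clearances there are estimates of several millimetres.
- **Robot:** It ended clear of everything. The force readings of about 1 N are noise.

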